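# Change the stirrer's gear: lever through the gate to the pinned slot

## Task

Put the bench stirrer into gear: push its lever with shut fingers out of the idle slot, along the gate's cross channel and fully home into the outer slot beside which the tall headed setting pin stands. Push gently and do not grip the lever, put it into no other outer slot on the way, and leave the loose things around it where they are. Finish with the hand clear of everything.

Things in the scene. Friction and masses are not known exactly. Their poses are not given: they have to be found in the camera images.
- gearbox: White gear unit, 170 (x) by 220 (y) by 90 mm high, fixed to the table, turned at most 30 degrees. A motor drum (84 mm across, top 92 mm up) sticks out 110 mm from its +x side, a short shaft from its +y side. A steel gate plate 120 mm square lies level on its top, 98 to 102 mm up, over the origin. Origin: centre of the underside, on the table; z up; -x is the side nearer the robot (near).
- gate (a point): Centre of the gate plate's top; axes as the gear unit's. Slots (x, y in mm from here): cross channel x -7..7, y -29..29; four outer slots, y 15..29 or -29..-15, from the channel to x = 23 (far) or -23 (near); idle slot y -7..7 from the channel to x = -23. No far slot in the middle. The plate blocks the stem elsewhere; it has 2 mm of play each side in the slots.
- lever_side (a joint): Sideways tilt of the gear lever (rad): 0 in the middle, positive leans to the gear unit's +y; 0.305 is in line with the +y slots (channel end at 0.33), -0.305 with the -y slots. Starts near 0. No spring or detent: the lever stays where it is left, and takes about 3 N at the knob to move.
- lever_fore (a joint): Fore-and-aft tilt of the same lever (rad), carried by the sideways hinge: 0 in the cross channel (free there from about -0.028 to 0.028), positive leans to the gear unit's +x (far), negative to -x (near). A slot's end stops it at about 0.25 or -0.25. It starts in the idle slot, between -0.25 and -0.17.
- pivot (a point): Pivot of the gear lever, where both tilts turn: 30 mm straight above the gear unit's origin, inside it. The lever is a steel rod 10 mm in diameter with a black knob at its top.
- knob (a point): Centre of the lever's black knob, 150 mm from the pivot along the lever (180 mm above the table when upright, about 169 mm in an outer slot). The knob is round, 32 mm across at its widest and 46 mm long, from 23 mm below to 23 mm above this point along the lever.
- stem (a point): Point on the lever's axis 70 mm from the pivot, where the stem passes through the gate plate.
- pin: The setting pin: brass, 30 mm tall with a round head 20 mm across, fixed upright on the gate plate just off the end of one of the four outer slots, 46 mm fore or aft and 32 mm left or right of the plate's centre. It marks the slot to use. Origin: centre of its foot, on the plate.
- plug1: Flat brass blanking plug, 8 mm across and 3 mm high, fixed just off the end of an outer slot that is not to be used. Origin: centre of its foot, on the plate.
- plug2: Flat brass blanking plug, 8 mm across and 3 mm high, fixed just off the end of an outer slot that is not to be used. Origin: centre of its foot, on the plate.
- plug3: Flat brass blanking plug, 8 mm across and 3 mm high, fixed just off the end of an outer slot that is not to be used. Origin: centre of its foot, on the plate.
- vial: Bystander, loose: small amber bottle, 26 mm across, 45 mm tall, standing on the gear unit's top beside the gate. Leave it alone. Origin: centre of its underside.
- jar: Bystander, loose: squat white jar, 58 mm across, 42 mm tall. Leave it alone. Origin: centre of its underside.
- beaker: Bystander, loose: open glass beaker, 68 mm across, 85 mm tall. Leave it alone. Origin: centre of its underside.
- spatula: Bystander, loose: steel spatula lying flat, with a wooden handle, 190 mm long, blade 65 mm wide. Leave it alone. Origin: in its middle along the length, underside.
- spray: Bystander, loose: white bottle with black cap, 48 mm across, 150 mm tall. Leave it alone. Origin: centre of its underside.
- tube: Bystander, loose: cardboard tube standing on end, 44 mm across, 80 mm tall. Leave it alone. Origin: centre of its underside.

How it is judged:
By the outcome, as a careful person would: the job done as asked, in the order asked, and still so for the second after the job is handed in, with the robot touching nothing.
It also fails if it takes over 51 s, if anything falls off the work surface, if the arm or the gripper's body presses on something with over 40 N, if the wrist force passes 120 N, or if a joint passes its speed limit or range.

## Robot

A 6-joint arm with a two-finger parallel gripper is mounted at the origin on the work surface. World frame = base frame: x ahead of the robot, y to its left, z up, the work surface at z = 0. Lengths are in mm, angles in rad, forces in N, time in s.
With the tool pointing down it reaches from about 350 to 875 mm from the base axis. Payload 4.2 kg.
Tool frame: the origin (TCP) lies at the very end of the fingers, on their centre line; the grasp point (between the pads) lies arm.hold_point_z behind it (arm.hold_point_z is the distance from the TCP to the grasp point, in mm); z points along the fingers, y is the direction in which the jaws open and shut (so a half turn about z gives the same grasp; the last joint's range is limited). The gripper opens to 85 mm and grips with 20 to 120 N. Pads are 22 mm wide; open, the fingers measure 114 mm over their backs; the gripper's body (76 mm by 85 mm) begins 54 mm behind the grasp point. The pads swing forward as they close: fully open they stand 13 mm farther back than shut.
Start: joints at [1.369, 0.385, 0.008, 0, -1.194, -0.259], TCP at [277.882, 559.804, 196.512] pointing down, gripper open.
Joint ranges: [-3.14, 3.14], [-1.21, 2.06], [-1.07, 1.41], [-3.16, 2.05], [-2.99, -0.16], [-3.1, 3.1]. Speed limits (rad/s): [2.79, 2.79, 3.14, 3.14, 3.14, 3.14].

## Interface

Orientations are given as a unit quaternion [x, y, z, w].
In Python, from bench import arm gives the robot as it stands.
- The arm moves only by the tool step_arm, never from a script. Its argument "series" is a list of rows, each a list of 6 numbers: the shift along the world's x, y, z scaled (see below), then the turn, a rotation vector about the world's x, y, z scaled (see below). A call has 1 to 12 rows; each row is the pose to reach, as a shift and turn from the pose commanded when the call began; what a row does not reach only later rows make up. The controller multiplies each number of a shift by 400 mm and each number of a turn by pi/2 rad. A row lasts 1/12 s, in which the tool goes at most 41.7 mm and 7.16 degrees, less where a joint would pass 70% of its speed; a pose out of reach is approached as far as the arm can. A call with a number of a shift or a turn outside -1 to 1 is refused whole. A call with a gripper value outside its range is refused whole. "jaw" is the opening, from -1 (shut) to 1 (fully open), set as the call begins (left out, the last holds). The fingers move at their own pace and stop on an object; the grip force is fixed at half the most. Time passes only in rows, so rows that repeat a pose let the fingers close. It gives the time, the measured TCP pose, the force and the opening at its end, in the units of the state.
- arm.read_state(): the state, without advancing time (a new reading comes with each control period).
- arm.get_image(name): name is "scene" or "top"; returns a dict with "image" (384x512x3 uint8, red, green, blue), "camera_matrix" (3x3 intrinsics, pixels), "world_from_camera" (4x4, takes a point from camera to world coordinates). Camera axes: x right, y up, looking along -z (the intrinsics and any distortion apply to the point x, -y, -z); pixel columns grow to the right and rows downward; lengths in mm; the calibration is good to about 2 mm. A picture is of the moment at which its call begins. There is no depth.
- arm.job_done(): hands the job in, once; it reports no verdict.
The state is a dict: "clock": time; "joints": joint angles; "joint_vel": joint speeds; "joint_efforts": joint torques, N m; "position": TCP position; "ee_rot": TCP orientation; "contact_force": force on the tool from outside, world axes, zero at the start; "wrist_torque": the same for the moment, N m; "gripper_width": finger opening in mm.
Only numpy, scipy, OpenCV 4.12 (cv2) and the standard library are available. Lean on these libraries where they do the work, as an engineer would, in place of code of your own. Each camera call takes 0.05 s, during which the arm holds its last target.

## Working session

There is one attempt and no reset: what is moved stays moved. The work goes in short steps, Python scripts to look and compute and a tool call to move; the robot and the scene stay as the last step left them, time stands still between calls to the robot, and variables do not carry over. Pictures are saved under pics/ and viewed, and the job is handed in when it is done.

Besides the shell and the picture viewer there is one more tool, called after ">>>" by a JSON object that holds its "fn" and its "kwargs", one argument or row to a line. step_arm: Moves the arm, as the interface text tells. Shifts and turns lie within -1 to 1; 1 stands for 400 mm of shift or pi/2 rad of turn. Its arguments: {"type":"object","properties":{"series":{"type":"array","items":{"type":"array","items":{"type":"number","minimum":-1,"maximum":1}}},"jaw":{"type":"number"}},"required":["series"]}

```bash
mkdir -p pics
python3 - <<'E'
from bench import arm
import cv2,numpy as np,pickle
print(arm.read_state(), arm.hold_point_z)
d={}
for n in("scene","top"):
    r=arm.get_image(n); d[n]=r
    cv2.imwrite(f"pics/{n}0.png",r["image"][:,:,::-1]); print(n,r["camera_matrix"],r["world_from_camera"],r.keys())
pickle.dump(d,open("im0.pkl","wb"))
E
```

```text
{'clock': 0.0, 'joints': array([ 1.36860647e+00,  3.85579955e-01,  6.64019908e-03, -4.89759858e-04,
       -1.19399976e+00, -2.58582606e-01]), 'joint_vel': array([-0.00068778,  0.00124719,  0.00048496, -0.00179235,  0.00016727,
       -0.00165063]), 'joint_efforts': array([ 8.98837834e-05, -3.92293131e+01,  1.88407570e+01,  4.18629974e+00,
       -4.60485695e-03, -1.95956915e-06]), 'position': array([277.60671209, 559.23630766, 195.41453681]), 'ee_rot': array([ 9.73557051e-01, -2.28441390e-01, -1.97302893e-04,  1.07758566e-03]), 'contact_force': array([ 0.12692037, -0.23225411, -0.42635244]), 'wrist_torque': array([ 0.06718877, -0.01851385,  0.05064482]), 'gripper_width': 85.62057634228312} 18.700000000000003
scene [[463.77984557   0.         255.54742687]
 [  0.         463.77984557 186.37858807]
 [  0.           0.           1.        ]] [[-4.39090931e-01 -7.40975941e-01  5.08088387e-01  1.07159092e+03]
 [ 8.98343515e-01 -3.70492971e-01  2.36037894e-01  2.67237070e+02]
 [ 1.33447759e-02  5.60080007e-01  8.28331035e-01  9.11589742e+02]
 [ 0.00000000e+00  0.00000000e+00  0.00000000e+00  1.00000000e+00]] dict_keys(['image', 'camera_matrix', 'world_from_camera'])
top [[348.6754951    0.         255.22927574]
 [  0.         348.6754951  188.09457717]
 [  0.           0.           1.        ]] [[ 5.54245795e-04  9.96204842e-01 -8.70379505e-02  5.43163684e+02]
 [-9.99999837e-01  5.63871170e-04  8.60025474e-05  4.02196129e+01]
 [ 1.34754345e-04  8.70378887e-02  9.96204993e-01  7.91360389e+02]
 [ 0.00000000e+00  0.00000000e+00  0.00000000e+00  1.00000000e+00]] dict_keys(['image', 'camera_matrix', 'world_from_camera'])
```

```bash
ls -la .
```

```text
total 1168
drwxr-xr-x  3 agent agent    4096 Dec  7 00:48 .
drwxr-xr-x 23 root  root     4096 Dec  7 00:47 ..
-rw-r--r--  1 agent agent 1180502 Dec  7 00:48 im0.pkl
drwxr-xr-x  2 agent agent    4096 Dec  7 00:48 pics
```

View pics/scene0.png

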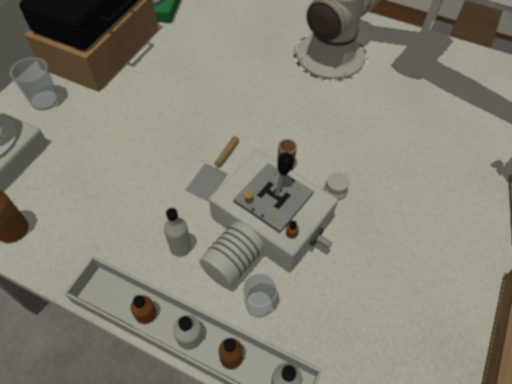

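View pics/top0.png

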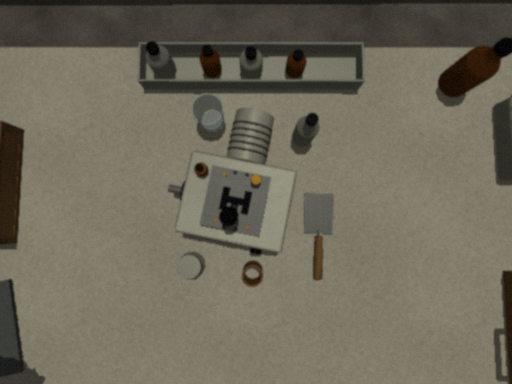

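Run:
```python
import cv2
a=cv2.imread("pics/top0.png")[60:260,150:350]
cv2.imwrite("pics/top0z.png",cv2.resize(a,(600,600),interpolation=cv2.INTER_CUBIC))
a=cv2.imread("pics/scene0.png")[100:280,130:370]
cv2.imwrite("pics/scene0z.png",cv2.resize(a,(800,600),interpolation=cv2.INTER_CUBIC))
```

```text
(no output)
```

View zooms.

View pics/scene0z.png

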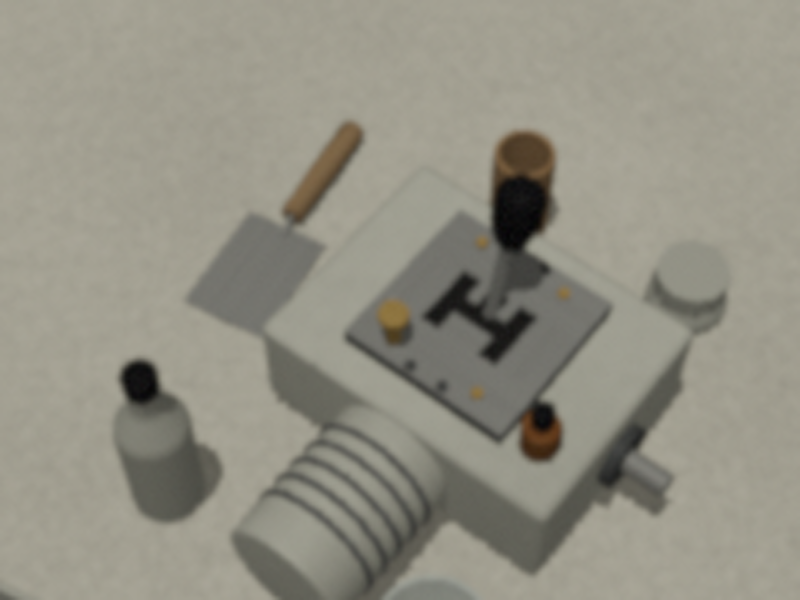

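View pics/top0z.png

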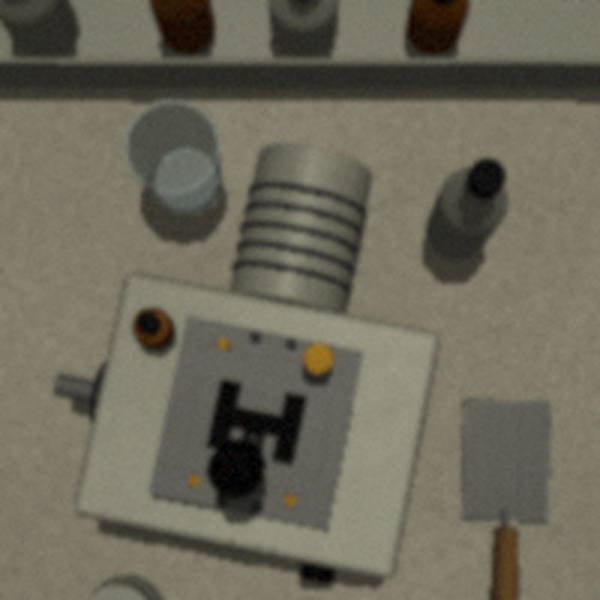

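```bash
cat > h.py <<'E'
import numpy as np,cv2,pickle
from scipy.optimize import least_squares
D=pickle.load(open("im0.pkl","rb"))
def proj(n,P,D=D):
    K=D[n]["camera_matrix"];T=D[n]["world_from_camera"]
    p=(np.asarray(P,float)-T[:3,3])@T[:3,:3]
    p=p*[1,-1,-1]; q=p@K.T; return q[:,:2]/q[:,2:]
def gw(g,L):
    c,s=np.cos(g[2]),np.sin(g[2]); L=np.atleast_2d(np.asarray(L,float))
    return np.c_[g[0]+c*L[:,0]-s*L[:,1], g[1]+s*L[:,0]+c*L[:,1], L[:,2]]
def knobL(f,s,l=150): return np.array([l*np.sin(f), l*np.cos(f)*np.sin(s), 30+l*np.cos(f)*np.cos(s)])
E
cat > fit.py <<'E'
from h import *
C=[[60,60,102],[60,-60,102],[-60,-60,102],[-60,60,102]]
B=[[85,110,90],[85,-110,90],[-85,-110,90],[-85,110,90]]
tp=np.array([(190,318),(362,352),(327,530),(152,497),(128,276),(438,338),(394,576),(80,513)])/3.+[150,60]-1/3
# scene zoom corners: far+y, far-y, near-y, near+y
sz=np.array([(500,438),(348,335),(460,212),(610,306),(533,515),(266,330),(425,170),(690,333)])*.3+[130,100]-.35
def res(g,sep=False):
    P=gw(g,C+B); a=proj("top",P)-tp; b=proj("scene",P)-sz
    return np.r_[a.ravel(),b.ravel()]
r=least_squares(res,[540,60,-.2],loss="soft_l1"); g=r.x
print(g,np.rad2deg(g[2])); print(np.round(res(g).reshape(-1,2),1))
# knob: centre in top zoom, scene zoom
kt=np.array([236,467])/3.+[150,60]-1/3; ks=np.array([519,213])*.3+[130,100]-.35
f=least_squares(lambda q:np.r_[proj("top",gw(g,knobL(*q)))[0]-kt,proj("scene",gw(g,knobL(*q)))[0]-ks],[-.2,0])
print(f.x,f.fun,gw(g,knobL(*f.x)))
f=least_squares(lambda q:np.r_[proj("top",q[None])[0]-kt,proj("scene",q[None])[0]-ks],[500,50,170.]);print(f.x,f.fun)
print("pin",gw(g,[46,-32,132]),proj("top",gw(g,[46,-32,132])),np.array([318,360])/3+[150,60])
for n in("top","scene"):
    im=D[n]["image"][:,:,::-1].copy(); im=cv2.resize(im,None,fx=3,fy=3)
    H=[[7,29],[23,29],[23,15],[7,15],[7,-15],[23,-15],[23,-29],[-23,-29],[-23,-15],[-7,-15],[-7,-7],[-23,-7],[-23,7],[-7,7],[-7,15],[-23,15],[-23,29]]
    for L in (C,B,[h+[102] for h in H]):
        cv2.polylines(im,[np.round(proj(n,gw(g,L))*3+1).astype(int)],True,(0,0,255) if L is not B else (255,0,0),1)
    x,y=proj(n,gw(g,[0,0,120]))[0]*3; x,y=int(x),int(y)
    cv2.imwrite(f"pics/{n}_fit.png",im[y-280:y+280,x-350:x+350])
E
python3 fit.py
```

```text
[ 5.78708520e+02  7.92730218e+01 -2.02776810e-01] -11.618255415702917
[[-0.7 -0.6]
 [ 0.9  0.1]
 [ 0.4  0.3]
 [-1.  -1.1]
 [-0.7 -2.5]
 [ 1.9 -1.6]
 [ 0.1  2.2]
 [-3.2  0.7]
 [-0.1 -0. ]
 [-1.4 -0.7]
 [-0.2 -0.3]
 [ 0.6 -0.2]
 [ 2.9  2.8]
 [-2.7 -0.7]
 [-1.  -2.4]
 [ 2.3 -0.7]]
[-0.2145643   0.01021389] [ 0.13826067  0.60441009 -0.25570772  0.98995467] [[547.726103    87.17132395 176.55274364]]
[548.62023199  87.3649049  180.99258232] [-0.16309646  0.07136108 -0.20152774  0.00022327]
pin [[617.32155134  38.66472464 132.        ]] [[256.02151448 179.42847154]] [256. 180.]
```

View pics/top_fit.png

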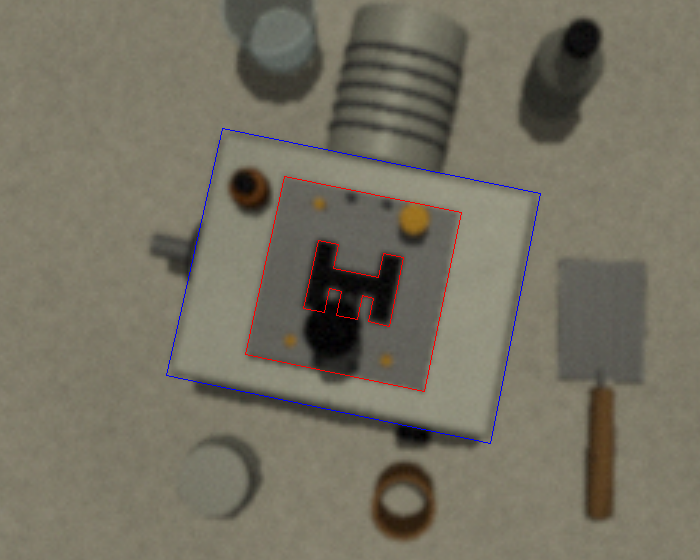

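View pics/scene_fit.png

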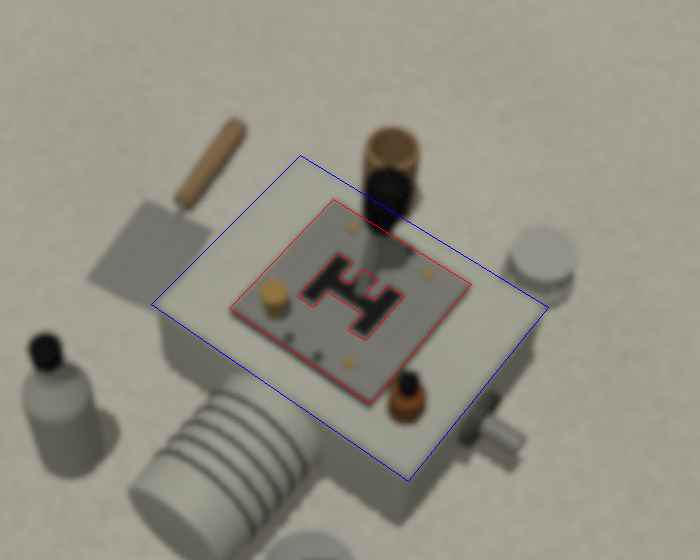

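```bash
cat >> h.py <<'E'
G=np.array([578.7,79.27,-.2028])
def loc(p):
    c,s=np.cos(G[2]),np.sin(G[2]);d=np.array(p[:2])-G[:2];return np.array([c*d[0]+s*d[1],-s*d[0]+c*d[1],p[2]])
E
python3 - <<'E'
from h import *
s=np.array([277.882,559.804,196.512])
print(gw(G,[-78,1.5,235])-s, gw(G,[-78,1.5,235]))
from scipy.spatial.transform import Rotation as R
print(R.from_quat([.973557,-.228441,-.0002,.00108]).as_matrix())
E
```

```text
[[ 224.71861502 -463.35454699   38.488     ]] [[502.60061502  96.44945301 235.        ]]
[[ 8.95629311e-01 -4.44800358e-01 -8.82855599e-04]
 [-4.44801222e-01 -8.95627058e-01 -2.01150726e-03]
 [ 1.04009788e-04  2.19426011e-03 -9.99997587e-01]]
```

>>> {"fn": "step_arm", "kwargs": {
  "series": [
    [0,0,0.1,0,0,0],
    [0.05,-0.1,0.1,0,0,0.05],
    [0.1,-0.2,0.1,0,0,0.1],
    [0.15,-0.3,0.1,0,0,0.1645],
    [0.2,-0.4,0.1,0,0,0.1645],
    [0.25,-0.5,0.1,0,0,0.1645],
    [0.2875,-0.575,0.1,0,0,0.1645],
    [0.2875,-0.575,0.1,0,0,0.1645],
    [0.2875,-0.575,0.1,0,0,0.1645]
  ],
  "jaw": -1
}}

```text
clock: 0.85
position: [393.6, 327.3, 236.5]
ee_rot: [0.995, -0.103, -0.0, 0.0]
contact_force: [-0.6, 0.3, -0.2]
gripper_width: 0.1
```

>>> {"fn": "step_arm", "kwargs": {
  "series": [
    [0.05,-0.1,0,0,0,0],
    [0.1,-0.2,0,0,0,0],
    [0.15,-0.3,0,0,0,0],
    [0.2,-0.4,0,0,0,0],
    [0.24,-0.5,0,0,0,0],
    [0.26,-0.56,0,0,0,0],
    [0.275,-0.585,0,0,0,0],
    [0.275,-0.585,0,0,0,0],
    [0.275,-0.585,0,0,0,0],
    [0.275,-0.585,0,0,0,0]
  ]
}}

```text
clock: 1.68
position: [502.7, 97.1, 236.2]
ee_rot: [0.995, -0.1, -0.0, -0.0]
contact_force: [-0.4, 0.8, 0.1]
gripper_width: -0.1
```

Run:
```python
from bench import arm
from h import *
s=arm.read_state();print(s["clock"],s["position"],s["ee_rot"],s["contact_force"],s["gripper_width"],loc(s["position"]))
for n in("top","scene"):
    im=arm.get_image(n)["image"][:,:,::-1]
    cv2.imwrite(f"pics/{n}1.png",cv2.resize(im[80:280,140:400],(780,600),interpolation=cv2.INTER_CUBIC))
```

```text
1.6833 [502.69010674  97.10179865 236.21500219] [ 9.94951383e-01 -1.00357771e-01 -2.45661022e-04 -4.99506328e-05] [-0.44405696  0.83289169  0.12579222] -0.06047692468711497 [-78.043733     2.15700154 236.21500219]
```

View pics/top1.png

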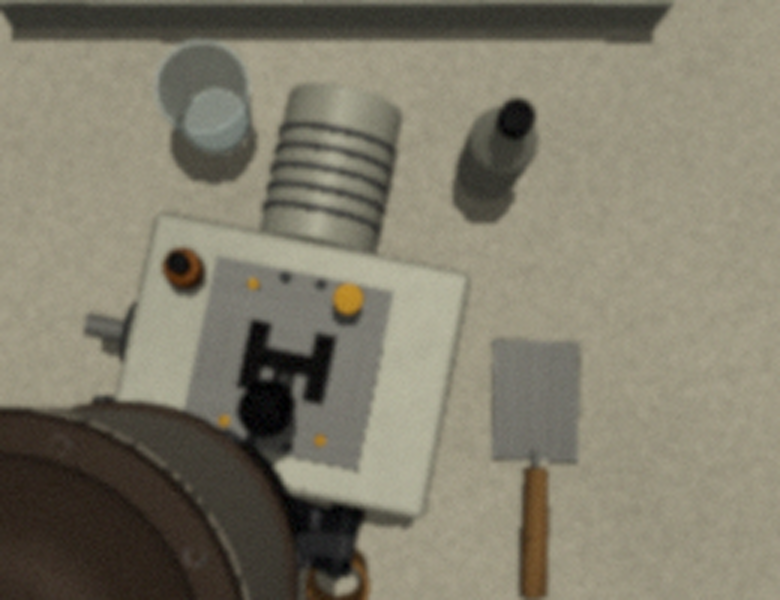

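View pics/scene1.png

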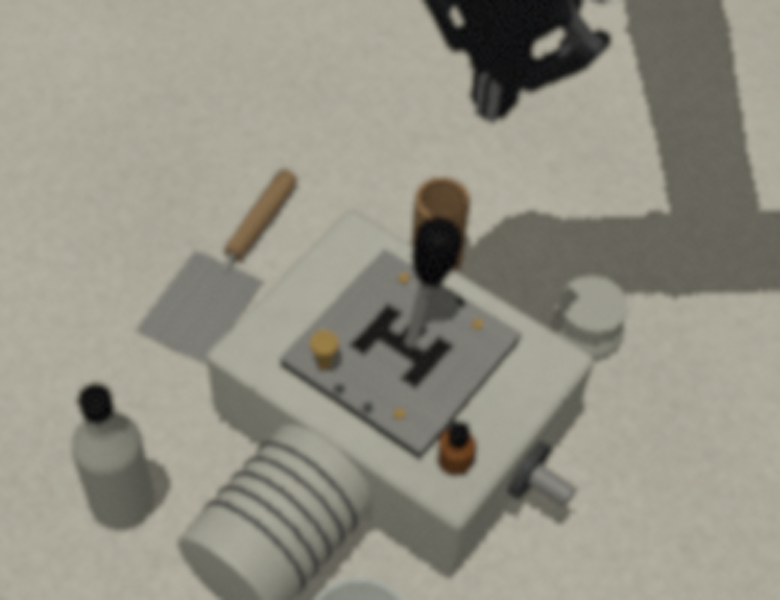

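>>> {"fn": "step_arm", "kwargs": {
  "series": [
    [0,0,-0.06,0,0,0],
    [0,0,-0.13,0,0,0],
    [0,0,-0.19,0,0,0],
    [0,0,-0.21,0,0,0],
    [0,0,-0.21,0,0,0],
    [0,0,-0.21,0,0,0]
  ]
}}

```text
clock: 2.28
position: [503.4, 96.6, 153.3]
ee_rot: [0.995, -0.1, 0.001, 0.0]
contact_force: [-0.1, -0.2, -0.0]
gripper_width: -0.4
```

>>> {"fn": "step_arm", "kwargs": {
  "series": [
    [0.008,-0.0016,0,0,0,0],
    [0.016,-0.0033,0,0,0,0],
    [0.024,-0.005,0,0,0,0],
    [0.032,-0.0066,0,0,0,0],
    [0.04,-0.0082,0,0,0,0],
    [0.048,-0.01,0,0,0,0],
    [0.056,-0.0115,0,0,0,0],
    [0.064,-0.0132,0,0,0,0],
    [0.072,-0.0148,0,0,0,0],
    [0.0735,-0.015,0,0,0,0],
    [0.0735,-0.015,0,0,0,0]
  ]
}}

```text
clock: 3.2
position: [531.9, 89.6, 152.3]
ee_rot: [0.995, -0.101, -0.001, 0.0]
contact_force: [-3.2, 1.2, 2.1]
gripper_width: 0.4
```

```bash
cat > look.py <<'E'
import sys
from bench import arm
from h import *
s=arm.read_state();print(s["clock"],s["position"].round(1),s["contact_force"].round(1),loc(s["position"]).round(1))
t=sys.argv[1]
a=[]
for n,(r,c) in (("top",(100,170)),("scene",(130,190))):
    im=arm.get_image(n)["image"][:,:,::-1]
    a.append(cv2.resize(im[r:r+130,c:c+130],(400,400),interpolation=cv2.INTER_CUBIC))
cv2.imwrite(f"pics/{t}.png",np.hstack(a))
E
python3 look.py a1
```

```text
3.2 [531.9  89.6 152.3] [-3.2  1.2  2.1] [-47.9   0.7 152.3]
```

View pics/a1.png

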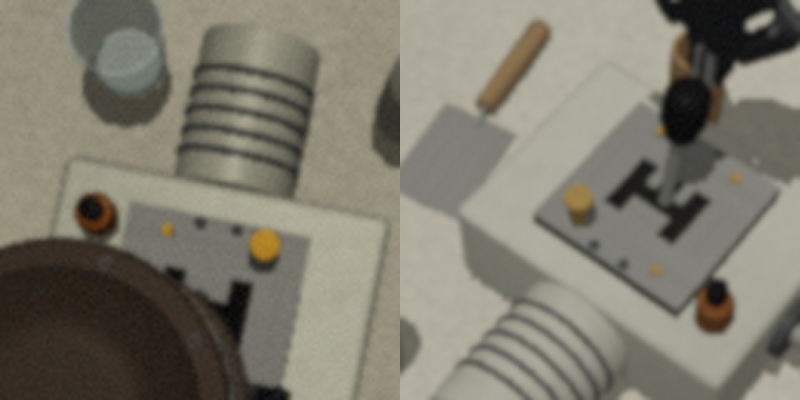

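>>> {"fn": "step_arm", "kwargs": {
  "series": [
    [0.006,-0.0012,0,0,0,0],
    [0.012,-0.0025,0,0,0,0],
    [0.018,-0.0037,0,0,0,0],
    [0.024,-0.005,0,0,0,0],
    [0.03,-0.0062,0,0,0,0],
    [0.036,-0.0074,0,0,0,0],
    [0.042,-0.0086,0,0,0,0],
    [0.044,-0.009,0,0,0,0],
    [0.044,-0.009,0,0,0,0]
  ]
}}

```text
clock: 4.05
position: [550.3, 86.2, 152.5]
ee_rot: [0.995, -0.101, 0.0, -0.0]
contact_force: [-2.4, 0.5, 2.3]
gripper_width: -0.3
```

```bash
python3 look.py a2
```

```text
4.05 [550.3  86.2 152.5] [-2.4  0.5  2.3] [-29.3   1.  152.5]
```

View pics/a2.png

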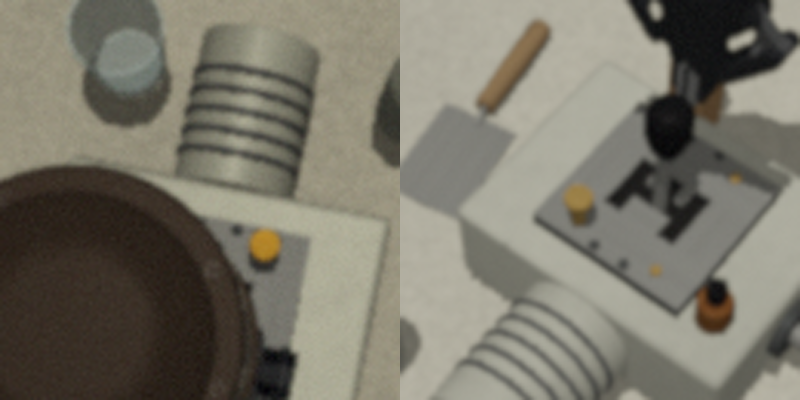

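```bash
cat > kn.py <<'E'
import sys
from h import *
x,y=map(float,sys.argv[1:3]); p=np.array([190+(x-400)*.325-.34,130+y*.325-.34])
f=least_squares(lambda q:proj("scene",gw(G,knobL(*q)))[0]-p,[0,0]);print(p,f.x,knobL(*f.x))
E
python3 kn.py 670 127; python3 kn.py 687 110
```

```text
[277.41  170.935] [-0.0526125   0.00016436] [-7.88823501e+00  2.46202714e-02  1.79792440e+02]
[282.935 165.41 ] [-0.18023581 -0.00143123] [-26.88923579  -0.21120671 177.57006604]
```

>>> {"fn": "step_arm", "kwargs": {
  "series": [
    [0.005,-0.001,0,0,0,0],
    [0.01,-0.002,0,0,0,0],
    [0.015,-0.003,0,0,0,0],
    [0.0175,-0.0036,0,0,0,0],
    [0.0175,-0.0036,0,0,0,0]
  ]
}}

```text
clock: 4.57
position: [557.2, 84.7, 152.5]
ee_rot: [0.995, -0.101, 0.0, -0.0]
contact_force: [-3.0, 0.3, 2.2]
gripper_width: -0.6
```

>>> {"fn": "step_arm", "kwargs": {
  "series": [
    [0.0025,-0.0005,0,0,0,0],
    [0.005,-0.001,0,0,0,0],
    [0.005,-0.001,0,0,0,0]
  ]
}}

```text
clock: 4.82
position: [559.0, 84.4, 152.5]
ee_rot: [0.995, -0.101, 0.0, 0.0]
contact_force: [-2.3, 1.1, 1.8]
gripper_width: -0.5
```

```bash
python3 look.py a3
```

```text
4.8167 [559.   84.4 152.5] [-2.3  1.1  1.8] [-20.3   1.  152.5]
```

View pics/a3.png

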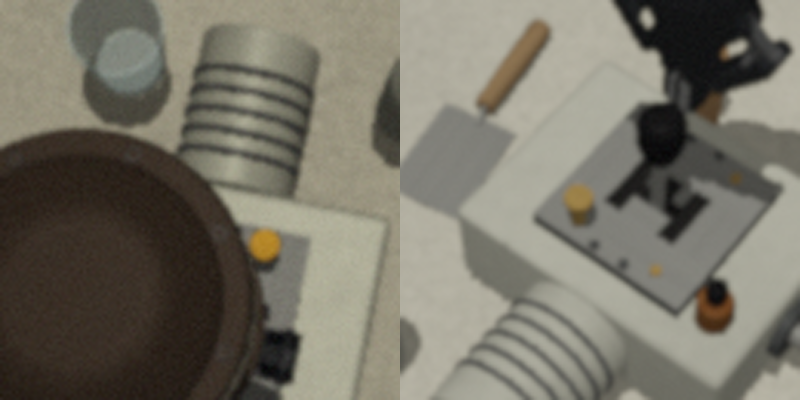

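```bash
python3 kn.py 662 135
```

```text
[274.81  173.535] [ 0.00269741 -0.00123101] [  0.40461077  -0.18465119 179.99934065]
```

>>> {"fn": "step_arm", "kwargs": {
  "series": [
    [0.0025,-0.0005,0,0,0,0],
    [0.0025,-0.0005,0,0,0,0]
  ]
}}

```text
clock: 5.08
position: [559.5, 84.2, 152.5]
ee_rot: [0.995, -0.101, -0.0, 0.0]
contact_force: [-4.1, 2.1, 3.4]
gripper_width: 0.1
```

>>> {"fn": "step_arm", "kwargs": {
  "series": [
    [0.0025,-0.0005,0,0,0,0],
    [0.0025,-0.0005,0,0,0,0]
  ]
}}

```text
clock: 5.25
position: [560.0, 84.0, 152.5]
ee_rot: [0.995, -0.101, -0.001, 0.0]
contact_force: [-5.9, 2.4, 3.9]
gripper_width: -0.3
```

>>> {"fn": "step_arm", "kwargs": {
  "series": [
    [-0.03,0.006,0,0,0,0],
    [-0.054,0.011,0,0,0,0],
    [-0.054,0.011,0,0,0,0],
    [-0.045,0.055,0,0,0,0],
    [-0.036,0.1,0,0,0,0],
    [-0.0267,0.143,0,0,0,0],
    [-0.0267,0.143,0,0,0,0],
    [0.025,0.132,0,0,0,0],
    [0.076,0.122,0,0,0,0],
    [0.076,0.122,0,0,0,0],
    [0.076,0.122,0,0,0,0]
  ]
}}

```text
clock: 6.17
position: [591.9, 132.5, 151.8]
ee_rot: [0.995, -0.101, -0.0, 0.0]
contact_force: [-0.4, 0.5, -0.1]
gripper_width: -0.2
```

```bash
python3 look.py a4
```

```text
6.1667 [591.9 132.5 151.8] [-0.4  0.5 -0.1] [  2.2  54.8 151.8]
```

View pics/a4.png

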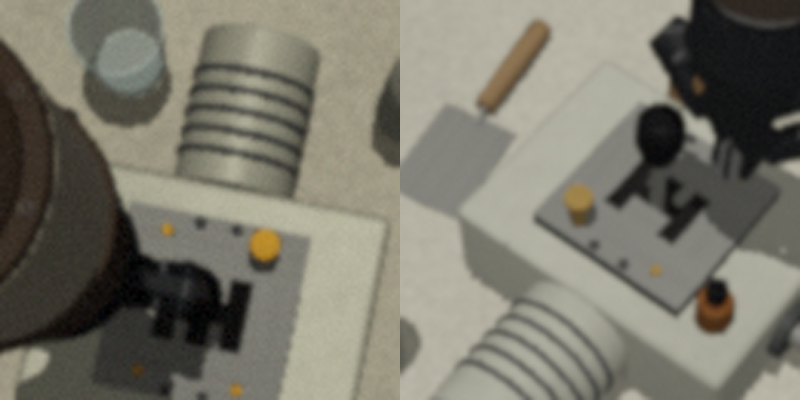

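>>> {"fn": "step_arm", "kwargs": {
  "series": [
    [-0.0016,-0.008,0,0,0,0],
    [-0.0033,-0.016,0,0,0,0],
    [-0.005,-0.024,0,0,0,0],
    [-0.0066,-0.032,0,0,0,0],
    [-0.0082,-0.04,0,0,0,0],
    [-0.01,-0.048,0,0,0,0],
    [-0.0115,-0.056,0,0,0,0],
    [-0.0132,-0.064,0,0,0,0],
    [-0.0148,-0.072,0,0,0,0],
    [-0.0165,-0.08,0,0,0,0],
    [-0.0181,-0.088,0,0,0,0],
    [-0.0181,-0.088,0,0,0,0]
  ]
}}

```text
clock: 7.27
position: [584.3, 97.4, 153.0]
ee_rot: [0.995, -0.101, 0.0, -0.0]
contact_force: [0.1, 3.1, 1.9]
gripper_width: -0.3
```

```bash
python3 look.py a5
```

```text
7.2667 [584.3  97.4 153. ] [0.1 3.1 1.9] [  1.8  18.9 153. ]
```

View pics/a5.png

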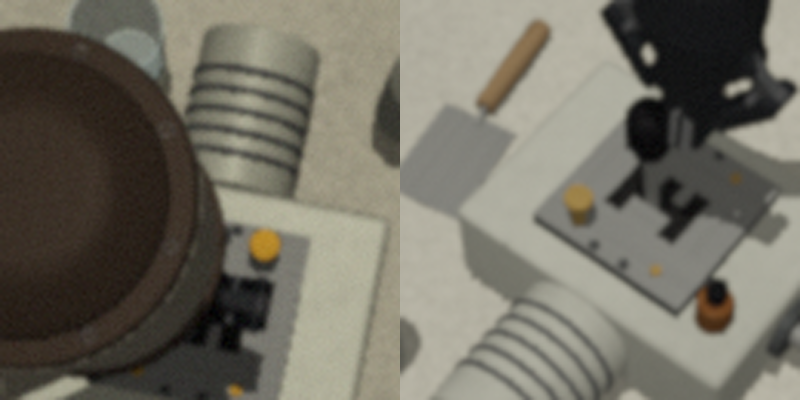

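```bash
python3 kn.py 649 130
```

```text
[270.585 171.91 ] [ 0.01456584 -0.06053404] [  2.1847985  -9.0735992 179.7093733]
```

>>> {"fn": "step_arm", "kwargs": {
  "series": [
    [-0.0016,-0.008,0,0,0,0],
    [-0.0033,-0.016,0,0,0,0],
    [-0.005,-0.024,0,0,0,0],
    [-0.0066,-0.032,0,0,0,0],
    [-0.0082,-0.04,0,0,0,0],
    [-0.01,-0.048,0,0,0,0],
    [-0.0115,-0.056,0,0,0,0],
    [-0.0123,-0.06,0,0,0,0],
    [-0.0123,-0.06,0,0,0,0]
  ]
}}

```text
clock: 8.12
position: [578.8, 73.0, 152.1]
ee_rot: [0.995, -0.101, -0.0, 0.0]
contact_force: [0.2, 1.6, 0.6]
gripper_width: 0.1
```

```bash
python3 look.py a6
```

```text
8.1167 [578.8  73.  152.1] [0.2 1.6 0.6] [  1.3  -6.2 152.1]
```

View pics/a6.png

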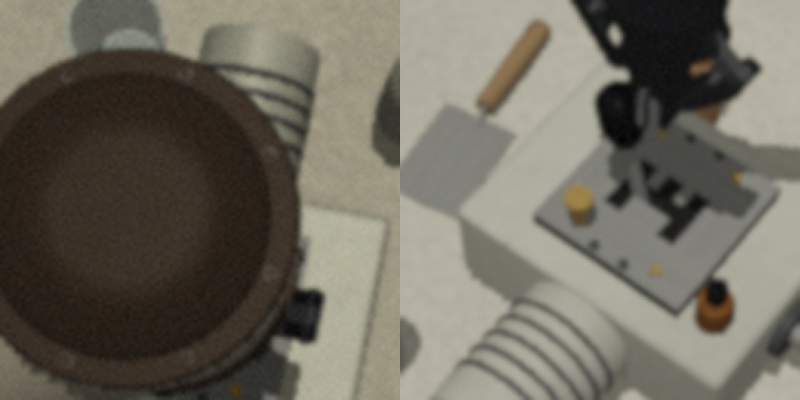

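>>> {"fn": "step_arm", "kwargs": {
  "series": [
    [-0.0012,-0.006,0,0,0,0],
    [-0.0025,-0.012,0,0,0,0],
    [-0.0037,-0.018,0,0,0,0],
    [-0.0045,-0.022,0,0,0,0],
    [-0.0045,-0.022,0,0,0,0]
  ]
}}

```text
clock: 8.63
position: [577.0, 64.4, 152.4]
ee_rot: [0.995, -0.101, -0.0, 0.0]
contact_force: [1.4, 2.0, -0.3]
gripper_width: -0.2
```

>>> {"fn": "step_arm", "kwargs": {
  "series": [
    [-0.0005,-0.0025,0,0,0,0],
    [-0.001,-0.005,0,0,0,0],
    [-0.001,-0.005,0,0,0,0]
  ]
}}

```text
clock: 8.88
position: [576.8, 62.6, 152.5]
ee_rot: [0.995, -0.101, -0.0, 0.0]
contact_force: [0.1, 2.2, 0.3]
gripper_width: 0.1
```

```bash
python3 look.py a7
```

```text
8.8833 [576.8  62.6 152.5] [0.1 2.2 0.3] [  1.5 -16.7 152.5]
```

View pics/a7.png

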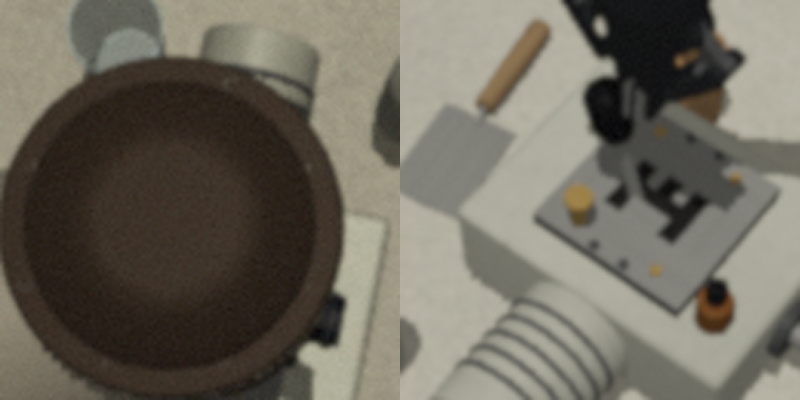

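>>> {"fn": "step_arm", "kwargs": {
  "series": [
    [-0.0005,-0.0025,0,0,0,0],
    [-0.0005,-0.0025,0,0,0,0]
  ]
}}

```text
clock: 9.15
position: [576.8, 61.7, 152.7]
ee_rot: [0.995, -0.101, 0.0, 0.0]
contact_force: [0.9, 1.9, 0.3]
gripper_width: -0.1
```

>>> {"fn": "step_arm", "kwargs": {
  "series": [
    [-0.0005,-0.0025,0,0,0,0],
    [-0.0005,-0.0025,0,0,0,0]
  ]
}}

```text
clock: 9.32
position: [576.6, 60.7, 152.7]
ee_rot: [0.995, -0.101, 0.0, -0.0]
contact_force: [-0.8, 2.6, 0.9]
gripper_width: -0.2
```

>>> {"fn": "step_arm", "kwargs": {
  "series": [
    [-0.0005,-0.0025,0,0,0,0],
    [-0.0005,-0.0025,0,0,0,0]
  ]
}}

```text
clock: 9.48
position: [576.4, 59.6, 152.6]
ee_rot: [0.995, -0.101, 0.0, -0.0]
contact_force: [0.6, 2.0, 0.5]
gripper_width: 0.2
```

```bash
python3 kn.py 608 112; python3 look.py a8
```

```text
[257.26 166.06] [ 0.02555854 -0.27298208] [  3.8333639  -40.42743553 174.39850338]
9.4833 [576.4  59.6 152.6] [0.6 2.  0.5] [  1.7 -19.7 152.6]
```

>>> {"fn": "step_arm", "kwargs": {
  "series": [
    [-0.0005,-0.0025,0,0,0,0],
    [-0.0005,-0.0025,0,0,0,0]
  ]
}}

```text
clock: 9.75
position: [576.1, 58.7, 152.5]
ee_rot: [0.995, -0.101, 0.0, 0.0]
contact_force: [0.4, 2.4, 1.2]
gripper_width: -0.2
```

>>> {"fn": "step_arm", "kwargs": {
  "series": [
    [-0.0005,-0.0025,0,0,0,0],
    [-0.0005,-0.0025,0,0,0,0]
  ]
}}

```text
clock: 9.92
position: [575.9, 57.6, 152.5]
ee_rot: [0.995, -0.101, 0.0, 0.0]
contact_force: [0.2, 0.7, 0.5]
gripper_width: 0.2
```

>>> {"fn": "step_arm", "kwargs": {
  "series": [
    [-0.0005,-0.0025,0,0,0,0],
    [-0.0005,-0.0025,0,0,0,0]
  ]
}}

```text
clock: 10.08
position: [575.7, 56.6, 152.5]
ee_rot: [0.995, -0.101, -0.0, 0.0]
contact_force: [-0.2, 2.4, 0.4]
gripper_width: -0.1
```

```bash
python3 look.py a9
```

```text
10.0833 [575.7  56.6 152.5] [-0.2  2.4  0.4] [  1.6 -22.8 152.5]
```

View pics/a9.png

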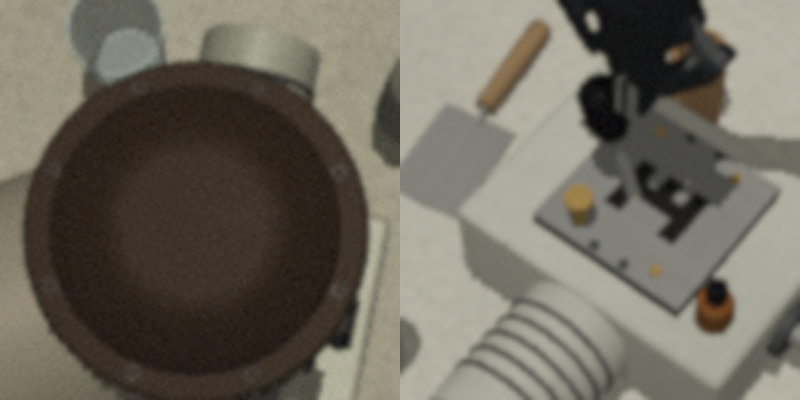

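>>> {"fn": "step_arm", "kwargs": {
  "series": [
    [-0.0005,-0.0025,0,0,0,0],
    [-0.0005,-0.0025,0,0,0,0]
  ]
}}

```text
clock: 10.35
position: [575.5, 55.7, 152.5]
ee_rot: [0.995, -0.101, -0.0, 0.0]
contact_force: [-0.1, 2.5, 0.6]
gripper_width: 0.1
```

>>> {"fn": "step_arm", "kwargs": {
  "series": [
    [-0.0005,-0.0025,0,0,0,0],
    [-0.0005,-0.0025,0,0,0,0]
  ]
}}

```text
clock: 10.52
position: [575.3, 54.6, 152.5]
ee_rot: [0.995, -0.101, -0.0, 0.0]
contact_force: [-0.0, 2.4, 0.4]
gripper_width: -0.4
```

```bash
python3 kn.py 602 107;python3 look.py a10
```

```text
[255.31  164.435] [ 0.01280745 -0.31695421] [  1.92106454 -46.74725555 172.51667836]
10.5167 [575.3  54.6 152.5] [-0.   2.4  0.4] [  1.6 -24.8 152.5]
```

View pics/a10.png

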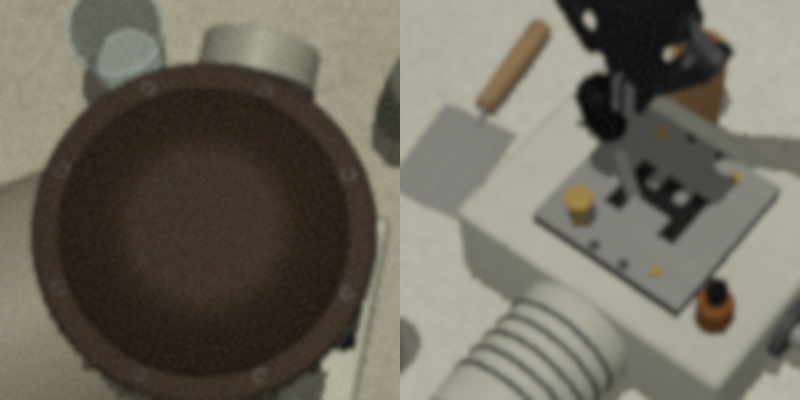

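>>> {"fn": "step_arm", "kwargs": {
  "series": [
    [-0.0005,-0.0025,0,0,0,0],
    [-0.0005,-0.0025,0,0,0,0]
  ]
}}

```text
clock: 10.78
position: [575.1, 53.6, 152.5]
ee_rot: [0.995, -0.101, -0.0, 0.0]
contact_force: [0.6, 1.2, 0.2]
gripper_width: -0.0
```

>>> {"fn": "step_arm", "kwargs": {
  "series": [
    [-0.0005,-0.0025,0,0,0,0],
    [-0.0005,-0.0025,0,0,0,0]
  ]
}}

```text
clock: 10.95
position: [574.9, 52.6, 152.5]
ee_rot: [0.995, -0.101, -0.0, 0.0]
contact_force: [0.7, 2.3, -0.1]
gripper_width: -0.0
```

Run:
```python
from bench import arm
import cv2
from h import *
im=arm.get_image("scene")["image"][:,:,::-1]
im=cv2.resize(im[140:220,230:330],(800,640),interpolation=cv2.INTER_CUBIC)[:600]
cv2.imwrite("pics/z1.png",cv2.convertScaleAbs(im,alpha=2,beta=0))
```

```text
(no output)
```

View pics/z1.png

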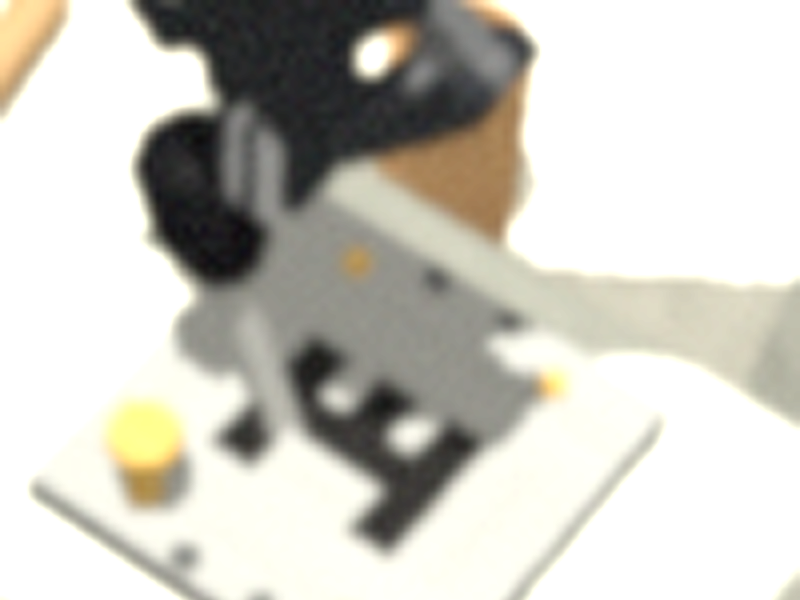

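```bash
cat > ov.py <<'E'
import sys
from h import *
def ov(src,out,cands,r0=140,c0=230,sc=8):
    im=cv2.imread(src)
    for k,(f,s) in enumerate(cands):
        pts=[gw(G,knobL(f,s,l))[0] for l in (72,127,150,173)]
        q=((proj("scene",pts)-[c0,r0]+.5)*sc).astype(int)
        col=[(0,0,255),(0,200,0),(255,0,0),(255,0,255)][k]
        cv2.polylines(im,[q],False,col,1); cv2.circle(im,tuple(map(int,q[2])),4,col,1)
    cv2.imwrite(out,im)
ov(sys.argv[1],sys.argv[2],eval(sys.argv[3]))
E
python3 ov.py pics/z1.png pics/z1o.png "[(0.01,-.27),(.01,-.305),(.01,-.33)]"
```

```text
(no output)
```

View pics/z1o.png

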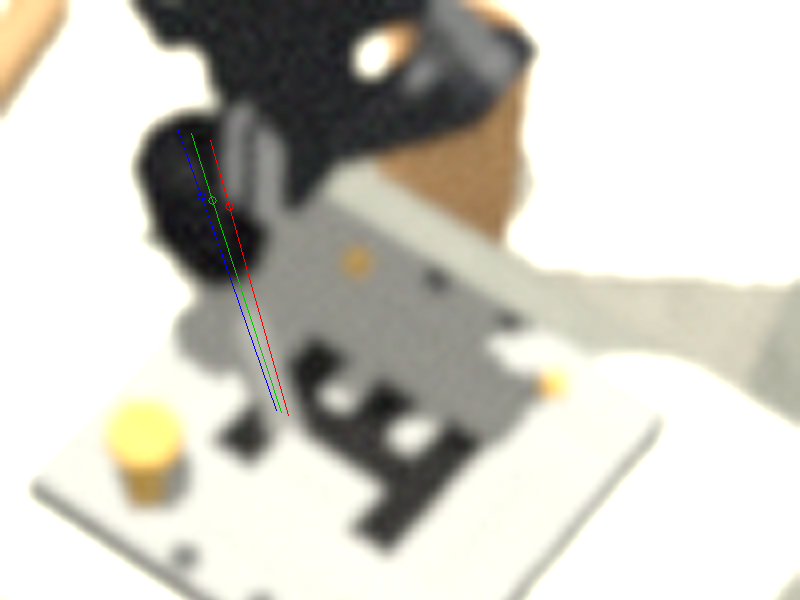

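>>> {"fn": "step_arm", "kwargs": {
  "series": [
    [-0.0005,-0.0025,0,0,0,0],
    [-0.0005,-0.0025,0,0,0,0]
  ]
}}

```text
clock: 11.17
position: [574.7, 51.7, 152.5]
ee_rot: [0.995, -0.101, 0.0, -0.0]
contact_force: [0.5, 1.5, 0.7]
gripper_width: -0.1
```

>>> {"fn": "step_arm", "kwargs": {
  "series": [
    [-0.0005,-0.0025,0,0,0,0],
    [-0.0005,-0.0025,0,0,0,0]
  ]
}}

```text
clock: 11.33
position: [574.6, 50.8, 152.6]
ee_rot: [0.995, -0.101, 0.0, -0.0]
contact_force: [0.6, 3.1, 0.1]
gripper_width: -0.0
```

>>> {"fn": "step_arm", "kwargs": {
  "series": [
    [-0.0005,-0.0025,0,0,0,0],
    [-0.0005,-0.0025,0,0,0,0]
  ]
}}

```text
clock: 11.5
position: [574.5, 50.1, 152.7]
ee_rot: [0.995, -0.101, 0.0, -0.0]
contact_force: [0.1, 4.4, 0.7]
gripper_width: 0.3
```

```bash
cat > z.py <<'E'
import sys
from bench import arm
import cv2
from h import *
s=arm.read_state();print(s["clock"],s["contact_force"].round(1),loc(s["position"]).round(1))
im=arm.get_image("scene")["image"][:,:,::-1]
im=cv2.resize(im[140:220,230:330],(800,640),interpolation=cv2.INTER_CUBIC)[:600]
cv2.imwrite(sys.argv[1],cv2.convertScaleAbs(im,alpha=2,beta=0))
E
python3 z.py pics/z2.png;python3 ov.py pics/z2.png pics/z2o.png "[(0.01,-.27),(.01,-.305),(.01,-.33)]"
```

```text
11.5 [0.1 4.4 0.7] [  1.8 -29.4 152.7]
```

View pics/z2o.png

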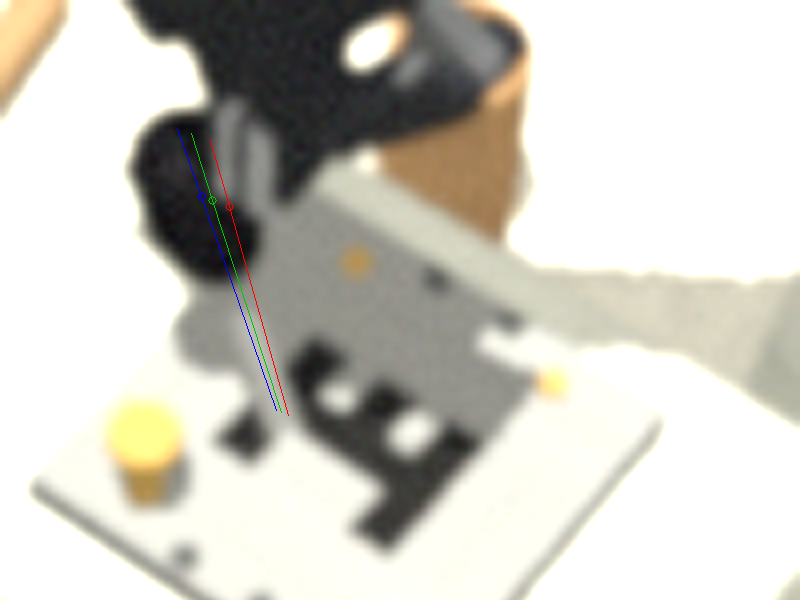

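>>> {"fn": "step_arm", "kwargs": {
  "series": [
    [0.005,0.025,0,0,0,0],
    [0.01,0.049,0,0,0,0],
    [0.01,0.049,0,0,0,0],
    [-0.03,0.057,0,0,0,0],
    [-0.07,0.065,0,0,0,0],
    [-0.105,0.0728,0,0,0,0],
    [-0.105,0.0728,0,0,0,0],
    [-0.115,0.025,0,0,0,0],
    [-0.124,-0.0204,0,0,0,0],
    [-0.124,-0.0204,0,0,0,0],
    [-0.124,-0.0204,0,0,0,0]
  ]
}}

```text
clock: 12.47
position: [525.0, 41.0, 152.5]
ee_rot: [0.995, -0.102, -0.0, 0.0]
contact_force: [0.2, -0.3, -0.6]
gripper_width: -0.2
```

```bash
python3 z.py pics/z3.png;python3 ov.py pics/z3.png pics/z3o.png "[(0.01,-.305),(.01,-.33)]"; python3 look.py a11
```

```text
12.4667 [ 0.2 -0.3 -0.6] [-44.9 -48.3 152.5]
12.5167 [525.2  41.4 152.5] [-0.1  0.5  1.1] [-44.8 -47.8 152.5]
```

View pics/z3o.png

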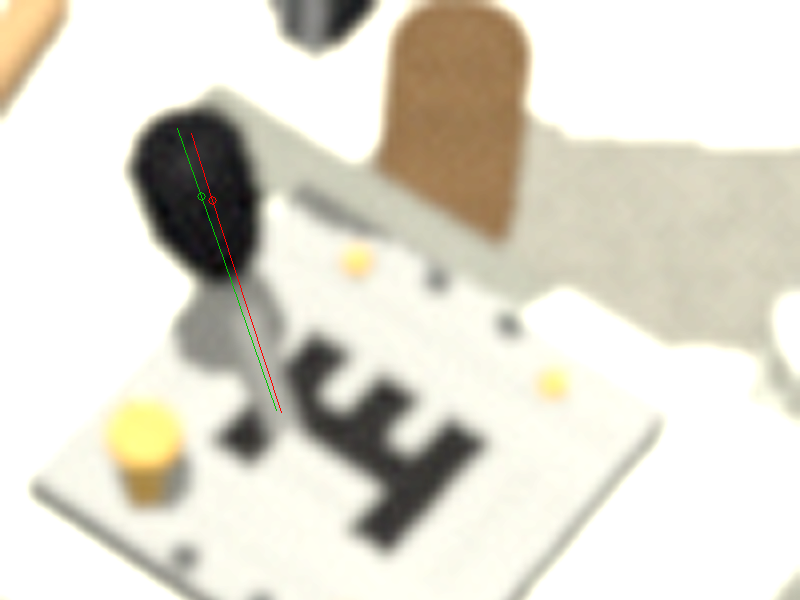

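View pics/a11.png

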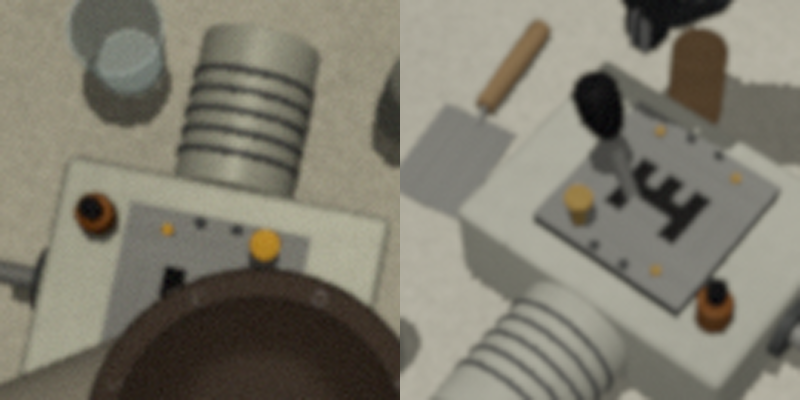

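>>> {"fn": "step_arm", "kwargs": {
  "series": [
    [0.01,-0.002,0,0,0,0],
    [0.02,-0.0041,0,0,0,0],
    [0.03,-0.0062,0,0,0,0],
    [0.04,-0.0082,0,0,0,0],
    [0.048,-0.01,0,0,0,0],
    [0.056,-0.0115,0,0,0,0],
    [0.064,-0.0132,0,0,0,0],
    [0.072,-0.0148,0,0,0,0],
    [0.08,-0.0165,0,0,0,0],
    [0.0857,-0.0176,0,0,0,0],
    [0.0857,-0.0176,0,0,0,0]
  ]
}}

```text
clock: 13.53
position: [559.1, 34.4, 152.5]
ee_rot: [0.995, -0.101, -0.0, 0.0]
contact_force: [-1.6, 0.3, 2.0]
gripper_width: 0.1
```

```bash
python3 z.py pics/z4.png;python3 ov.py pics/z4.png pics/z4o.png "[(0.02,-.33),(.07,-.31)]"
```

```text
13.5333 [-1.6  0.3  2. ] [-10.1 -47.9 152.5]
```

View pics/z4o.png

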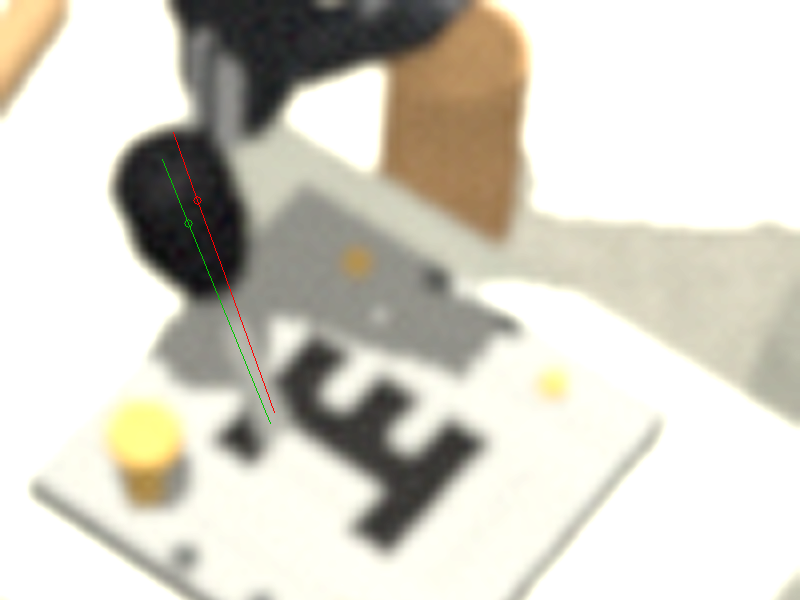

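Knob has moved ~9 mm into the far −y slot with low force; continue.

>>> {"fn": "step_arm", "kwargs": {
  "series": [
    [0.008,-0.0016,0,0,0,0],
    [0.016,-0.0033,0,0,0,0],
    [0.024,-0.005,0,0,0,0],
    [0.032,-0.0066,0,0,0,0],
    [0.04,-0.0082,0,0,0,0],
    [0.048,-0.01,0,0,0,0],
    [0.054,-0.0111,0,0,0,0],
    [0.054,-0.0111,0,0,0,0]
  ]
}}

```text
clock: 14.25
position: [581.3, 30.1, 152.4]
ee_rot: [0.995, -0.101, 0.0, 0.0]
contact_force: [-1.0, 0.5, 1.3]
gripper_width: 0.1
```

>>> {"fn": "step_arm", "kwargs": {
  "series": [
    [0.0025,-0.0005,0,0,0,0],
    [0.005,-0.001,0,0,0,0],
    [0.005,-0.001,0,0,0,0]
  ]
}}

```text
clock: 14.5
position: [582.7, 29.7, 152.5]
ee_rot: [0.995, -0.101, 0.0, -0.0]
contact_force: [-2.4, 1.2, -0.1]
gripper_width: -0.1
```

```bash
python3 z.py pics/z5.png;python3 ov.py pics/z5.png pics/z5o.png "[(0.2,-.305),(.25,-.305)]"
```

```text
14.5 [-2.4  1.2 -0.1] [ 13.9 -47.7 152.5]
```

View pics/z5o.png

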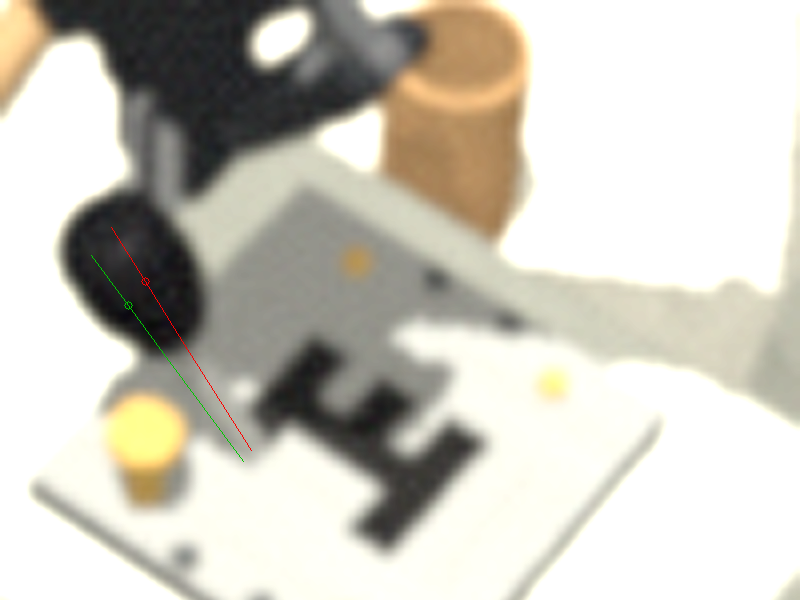

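>>> {"fn": "step_arm", "kwargs": {
  "series": [
    [0.005,-0.001,0,0,0,0],
    [0.01,-0.002,0,0,0,0],
    [0.0125,-0.0026,0,0,0,0],
    [0.0125,-0.0026,0,0,0,0]
  ]
}}

```text
clock: 14.88
position: [587.1, 28.7, 152.4]
ee_rot: [0.995, -0.101, -0.001, 0.0]
contact_force: [-5.2, 0.8, 2.1]
gripper_width: -0.2
```

>>> {"fn": "step_arm", "kwargs": {
  "series": [
    [0.0025,-0.0005,0,0,0,0],
    [0.005,-0.001,0,0,0,0],
    [0.005,-0.001,0,0,0,0]
  ]
}}

```text
clock: 15.13
position: [587.8, 28.4, 152.2]
ee_rot: [0.995, -0.101, -0.002, 0.0]
contact_force: [-7.2, 2.1, 3.2]
gripper_width: -0.1
```

>>> {"fn": "step_arm", "kwargs": {
  "series": [
    [0.0025,-0.0005,0,0,0,0],
    [0.005,-0.001,0,0,0,0],
    [0.005,-0.001,0,0,0,0]
  ]
}}

```text
clock: 15.38
position: [588.3, 28.1, 152.2]
ee_rot: [0.995, -0.101, -0.004, 0.0]
contact_force: [-11.5, 3.2, 4.6]
gripper_width: -0.2
```

>>> {"fn": "step_arm", "kwargs": {
  "series": [
    [0.0025,-0.0005,0,0,0,0],
    [0.0025,-0.0005,0,0,0,0],
    [0.0025,-0.0005,0,0,0,0]
  ]
}}

```text
clock: 15.63
position: [588.5, 28.0, 152.1]
ee_rot: [0.995, -0.101, -0.004, 0.0]
contact_force: [-12.5, 4.6, 6.1]
gripper_width: -0.1
```

```bash
python3 z.py pics/z6.png;python3 ov.py pics/z6.png pics/z6o.png "[(0.2,-.305),(.25,-.305)]"
```

```text
15.6333 [-12.5   4.6   6.1] [ 20.  -48.2 152.1]
```

View pics/z6o.png

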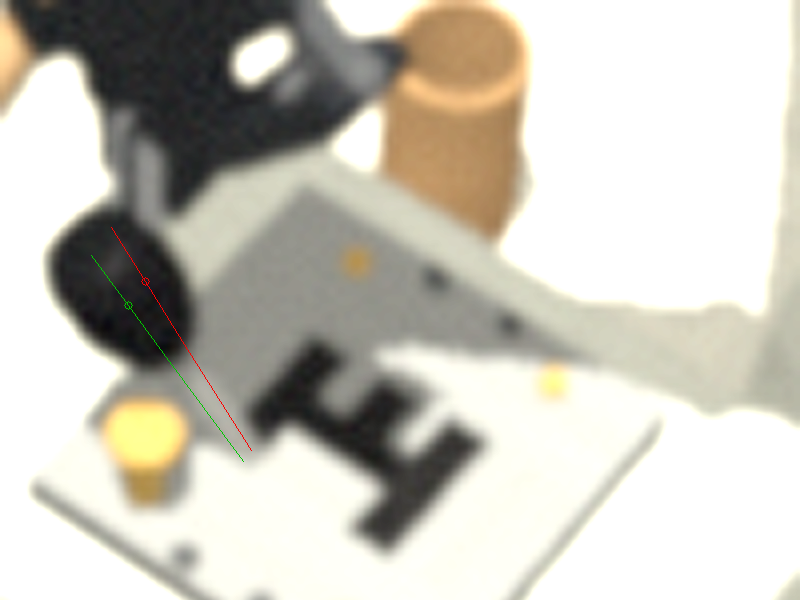

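Run:
```python
from h import *
for c in [(122,288),(197,190)]:   # now ; z3 in-channel at y wall
    p=np.array(c)/8+[230,140]-.44
    f=least_squares(lambda q:proj("scene",gw(G,knobL(*q)))[0]-p,[0.1,-.3]);print(f.x,knobL(*f.x))
```

```text
[ 0.22567903 -0.33681458] [ 33.56523333 -48.31531437 167.98190283]
[ 0.00172233 -0.34581385] [  0.25834929 -50.84429324 171.11977572]
```

>>> {"fn": "step_arm", "kwargs": {
  "series": [
    [0.0025,-0.0005,0,0,0,0],
    [0.005,-0.001,0,0,0,0],
    [0.005,-0.001,0,0,0,0],
    [0.005,-0.001,0,0,0,0]
  ]
}}

```text
clock: 16.02
position: [589.0, 27.8, 152.0]
ee_rot: [0.995, -0.101, -0.006, 0.001]
contact_force: [-15.4, 6.4, 7.2]
gripper_width: 0.1
```

>>> {"fn": "step_arm", "kwargs": {
  "series": [
    [-0.02,0.0041,0,0,0,0],
    [-0.06,0.0123,0,0,0,0],
    [-0.12,0.0247,0,0,0,0],
    [-0.14,0.0288,0,0,0,0],
    [-0.14,0.0288,0.08,0,0,0],
    [-0.14,0.0288,0.16,0,0,0],
    [-0.14,0.0288,0.24,0,0,0],
    [-0.2,0.1,0.24,0,0,0],
    [-0.25,0.2,0.24,0,0,0],
    [-0.3,0.3,0.24,0,0,0],
    [-0.35,0.4,0.24,0,0,0],
    [-0.35,0.5,0.24,0,0,0]
  ]
}}

```text
clock: 17.02
position: [454.1, 221.8, 250.1]
ee_rot: [0.995, -0.101, 0.002, -0.001]
contact_force: [-0.2, 0.1, 0.3]
gripper_width: -0.2
```

>>> {"fn": "step_arm", "kwargs": {
  "series": [
    [0,0.1,0,0,0,0],
    [0,0.2,0,0,0,0],
    [0,0.25,0,0,0,0],
    [0,0.25,0,0,0,0],
    [0,0.25,0,0,0,0],
    [0,0.25,0,0,0,0]
  ]
}}

```text
clock: 17.52
position: [455.7, 320.5, 248.6]
ee_rot: [0.995, -0.101, 0.0, -0.0]
contact_force: [-0.2, -0.3, -1.0]
gripper_width: 0.3
```

```bash
python3 look.py a12;python3 z.py pics/z7.png;python3 ov.py pics/z7.png pics/z7o.png "[(0.22,-.32),(.25,-.32)]"
python3 - <<'E'
from bench import arm
import cv2
for n in("top","scene"): cv2.imwrite(f"pics/{n}9.png",arm.get_image(n)["image"][:,:,::-1])
E
```

```text
17.5167 [455.7 320.5 248.6] [-0.2 -0.3 -1. ] [-169.1  211.5  248.6]
17.6167 [-0.6 -0.5 -0.1] [-169.   210.8  248.9]
```

View pics/a12.png

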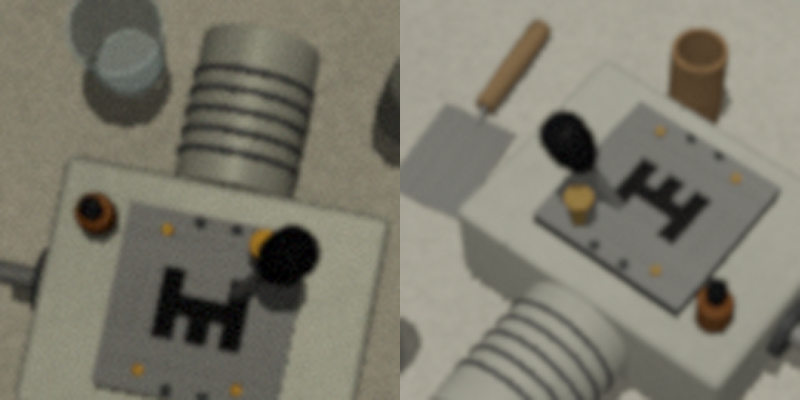

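View pics/z7o.png

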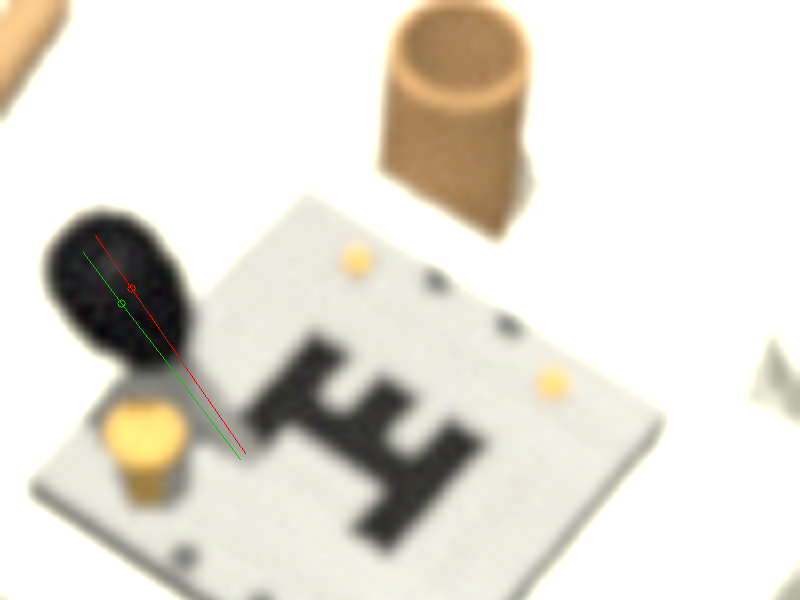

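View pics/top9.png

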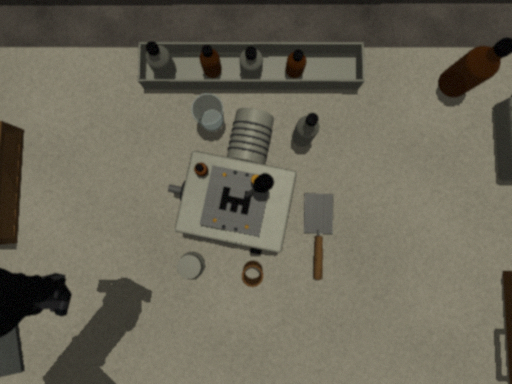

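Run:
```python
from h import *
t=np.array([286,254])*.325+[170,100]-.34; s=np.array([118,287])/8+[230,140]-.44
for w in((1,1),(1,0),(0,1)):
    f=least_squares(lambda q:np.r_[w[0]*(proj("top",gw(G,knobL(*q)))[0]-t),w[1]*(proj("scene",gw(G,knobL(*q)))[0]-s)],[.2,-.3]);print(w,f.x,f.fun.round(2))
a=D
import cv2
for n in("top","scene"):
    im=cv2.imread(f"pics/{n}9.png");d=cv2.absdiff(im,D[n]["image"][:,:,::-1].copy()).max(2)
    k,l,st,c=cv2.connectedComponentsWithStats((cv2.GaussianBlur(d,(5,5),0)>25).astype(np.uint8))
    print(n,[tuple(x) for x in st[1:] if x[4]>8])
```

```text
(1, 1) [ 0.25013681 -0.32489595] [0.31 1.41 0.14 1.86]
(1, 0) [ 0.26685522 -0.31871557] [-0.  0. -0.  0.]
(0, 1) [ 0.22655164 -0.34528618] [0. 0. 0. 0.]
top [(np.int32(250), np.int32(172), np.int32(25), np.int32(30), np.int32(529)), (np.int32(218), np.int32(206), np.int32(21), np.int32(29), np.int32(428)), (np.int32(0), np.int32(267), np.int32(72), np.int32(70), np.int32(3256)), (np.int32(0), np.int32(277), np.int32(152), np.int32(107), np.int32(6112))]
scene [(np.int32(303), np.int32(0), np.int32(16), np.int32(29), np.int32(162)), (np.int32(320), np.int32(0), np.int32(22), np.int32(41), np.int32(594)), (np.int32(333), np.int32(0), np.int32(14), np.int32(13), np.int32(55)), (np.int32(360), np.int32(0), np.int32(42), np.int32(23), np.int32(537)), (np.int32(355), np.int32(0), np.int32(157), np.int32(213), np.int32(16507)), (np.int32(491), np.int32(0), np.int32(21), np.int32(6), np.int32(83)), (np.int32(304), np.int32(41), np.int32(6), np.int32(10), np.int32(42)), (np.int32(324), np.int32(57), np.int32(16), np.int32(12), np.int32(122)), (np.int32(275), np.int32(151), np.int32(19), np.int32(45), np.int32(523)), (np.int32(234), np.int32(165), np.int32(24), np.int32(31), np.int32(427)), (np.int32(258), np.int32(193), np.int32(4), np.int32(4), np.int32(12))]
```

Combined two-view fit gives fore 0.25, side −0.325, so the lever is home. The only other changes in the images are the arm and its shadow.

```bash
python3 -c "
from bench import arm
print(arm.job_done())"
```

```text
the job is handed in; nothing more can be done
None
```

The lever is in gear, fully home in the far, −y outer slot beside the setting pin, and I have handed the job in. I pushed it with shut fingers in three strokes: forward out of the idle slot, sideways along the cross channel to its −y end, then forward into the slot. It went into no other outer slot.

**Force:** each stroke ended when the force rose. The highest reading was about 18 N at the final stop, and pushing itself mostly took 2–5 N. The contact force read about zero after I withdrew.

**Lever position:** fitting both camera views together gave a fore tilt of 0.250 rad and a side tilt of −0.325 rad, which is at the slot's end.

**Disagreement:** taken alone, the top view gave 0.267 rad fore and the scene view 0.227 rad. I put this down to calibration error of up to 2 px. The firm force rise at the stop supports the lever being home.

**Surroundings:** comparing images from before and after showed only the lever, the arm and its shadow changed, so the loose items were not moved. The hand ended clear, about 270 mm away, at 17.7 s.

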